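# Reload the label dispenser from the sliding-door case

### The arm

A 7-joint arm with a two-finger parallel gripper is mounted at the origin on the work surface. World frame = base frame: x ahead of the robot, y to its left, z up, the work surface at z = 0. Lengths are in mm, angles in rad, forces in N, time in s.
With the tool pointing down it reaches from about 400 to 875 mm from the base axis. Payload 4.4 kg.
Tool frame: the origin (TCP) lies midway between the tips of the shut fingers; the grasp point (between the pads) lies 19 mm behind it; z points along the fingers, y is the line along which they close (so a half turn about z gives the same grasp; the last joint's range is limited). The gripper opens to 85 mm and grips with 20 to 120 N. Pads are 22 mm wide; open, the fingers measure 114 mm over their backs; the gripper's body (76 mm by 85 mm) begins 54 mm behind the grasp point. The pads swing forward as they close: fully open they stand 13 mm farther back than shut.
Start: joints at [1.192, 0.628, 0.038, 1.517, -0.027, 0.996, -0.02], TCP at [200.048, -618.465, 231.313] pointing down, gripper open.
Joint ranges: [-3.06, 3.06], [-0.37, 2.12], [-1.25, 1.32], [0.18, 2.47], [-1.1, 4.24], [0.23, 1.98], [-2.94, 2.94]. Speed limits (rad/s): [2.57, 2.57, 3.14, 3.14, 3.14, 3.14, 3.14].

### API

Orientations are given as [roll, pitch, yaw] about the fixed x, y, z axes, in that order (R = Rz(yaw) Ry(pitch) Rx(roll)).
In Python, from cell import telemetry, eyes, ctrl, finder gives the robot as it stands.
- The arm moves only by the tool move_arm, never from a script. Its argument "steps" is a list of rows, each a list of 7 numbers: the turn, a rotation vector about the world's x, y, z in degrees, then the shift along the world's x, y, z in m, then the finger opening in m, from 0 to 0.0854. A call has 1 to 5 rows; each row shifts and turns the commanded pose from where the row before left it; what a row does not reach is not made up. A row lasts 1/10 s, in which the tool goes at most 50 mm and 8.59 degrees, less where a joint would pass 70% of its speed; a pose out of reach is approached as far as the arm can. A call with a gripper value outside its range is refused whole. The fingers move at their own pace and stop on an object; the grip force is fixed at half the most. Time passes only in rows, so rows that do not move let the fingers close. It gives the time, the measured TCP pose, the force, the opening and the grip force at its end, in the units of the state.
- telemetry.read_state(): the state, without advancing time (a new reading comes with each control period).
- eyes.get_image(name): name is "side" or "top"; returns (picture, depth): 400x640x3 uint8, blue, green, red; 400x640 float32, mm along the optical axis (not along the pixel's ray), 0 where there is no reading.
- eyes.calibration(name): a dict with "fx", "fy", "cx", "cy" (pixels), "distortion" ([k1, k2, p1, p2, k3] as OpenCV has them; the pictures are not rectified), "position" and "attitude" of the camera in the world. Camera axes: x right, y down, z forward; pixel columns grow to the right and rows downward; lengths in mm; the calibration is good to about 2 mm. A picture is of the moment at which its call begins. calibration takes no time and is no camera call.
- ctrl.finish_job(): hands the job in; it is judged then, once.
Trained networks look in the newest picture that a camera, given by its name, has taken for a name from the list of things; names that differ only in an ending like _2 or _b are one class to them, and where a whole thing is asked for, a point or a joint stands for the part that bears it (a point fixed in the world has none). Each returns a list of dicts, best first, with "confidence" (0 to 1); they miss things now and then, are a little off and sometimes report something else, mostly with a low value. They report only what shows in the picture. A call takes as long as a camera call.
- finder.boxes_of(camera, name): "location" ([x, y, z] in mm, in the coordinates of the camera as it stood for that picture, good to about 4 mm: the middle of the surface that is visible of it).
- finder.cut_out(camera, name): "mask" (400x640 bool, what is visible of it).
- finder.pinpoint(camera, name): "location" ([x, y, z] in mm, in the coordinates of the camera as it stood for that picture, good to about 4 mm: a listed point, or the origin of a listed thing).
The state is a dict: "clock": time; "qpos": joint angles; "qd": joint speeds; "tau": joint torques, N m; "eef_pos": TCP position; "tool_rot": TCP orientation; "force": force on the tool from outside, world axes, zero at the start; "torque": the same for the moment, N m; "width": finger opening in mm; "gripper_force": force on a finger pad.
Only numpy, scipy, OpenCV 4.12 (cv2) and the standard library are available. Lean on these libraries where they do the work, as an engineer would, in place of code of your own. Each camera call takes 0.05 s, during which the arm holds its last target. There are 200 camera calls.

### The job

Reload the label dispenser: slide open the clear door of the sloping case that covers the label roll, all the way across the other door, take the roll out, and press it down between the dispenser's two spring arms until it snaps fully home. Then shut the case again, both doors fully closed, let go, and leave the bottle in the case and the bottle and tape on the table as they are.

Things in the scene. Friction and masses are not known exactly. Their poses are not given: they have to be found in the camera images.
- case: Fixed white display case, 386 wide (y). Its top slopes down away from the robot: a shallow tray with two clear sliding doors on top, tilted 30 deg about y. Origin on the table under the tray's centre; x away from the robot, z up. In this frame the slope falls along u = (cos30, 0, -sin30); its outward normal is n = (sin30, 0, cos30). 'Height' in the case means mm along n from point tray.
- tray (a point): Centre of the tray's underside, 46 mm above the case's origin: height 0. Tray floor at height 6, wall tops 92, door tabs' tops 122. Walls 8 thick; open inside from -82 to 82 along u and -185 to 185 along y; a 6 mm divider at y = 0 (top 72) parts a left (+y) and a right bay. In each, two clear rails (tops 34, within 25 mm of mid-slope) form a V channel along y.
- bay_left (a point): Middle of what the fully opened left door uncovers: (24, 110, 88) mm in the case frame, height 48. Roll or bottle lies along y in the V channel with its centre within 6 mm of this.
- bay_right (a point): The same for the right door: (24, -110, 88) mm in the case frame.
- door_left (a joint): Travel (m) of the left (+y) door: 0 closed, grows as it slides to the case's -y over the other door, to 0.149, which frees 149 mm. Starts 0 to 40 mm ajar; stays where left, 1.5 N friction. Clear panel with dark edges, 200 wide (closed: y -15 to 185), heights 86 to 91. Its inner edge meets the other's tab when the travels add to 0.149 and pushes that door towards closed.
- door_right (a joint): Travel (m) of the right (-y) door: 0 closed, grows as it slides to the case's +y under the other door, to 0.149. Panel 200 wide (closed: y -185 to 15), heights 79 to 84; friction and starts the same. Its tab meets the left door's inner edge when the travels add to 0.149 and from there pushes that door towards closed.
- tab_left (a point): Top centre of the left door's tab: a dark metal block 12 thick (along case y), 40 long (along u), standing out along n near the door's outer end, heights 90 to 122. Door closed: at (61, 171, 152) mm in the case frame. Can be pinched or pushed from either side.
- tab_right (a point): Top centre of the right door's tab: same block, heights 83 to 122. Door closed: at (61, -171, 152) mm in the case frame.
- roll: White label roll, diameter 52, 70 long, about 0.25 kg, with a black hub 32 in diameter out of each end; each hub is straight to 48 mm from the roll's centre, then tapers to a blunt 8 mm tip at 56 mm (112 overall). Origin at its centre, y along its axis. Starts in either bay of the case, along the case's y.
- lotion: White lotion bottle lying in the other bay, diameter 52, 80 long, with a 32 mm wide cap towards +y (110 overall). Origin on its axis, y along it. Leave it there.
- dispenser: Fixed black label dispenser, base 130 (x) by 150 (y) by 8 high, a low tear edge (31 high) at its -x end. Origin under the base, z up. Two V saddles (at y +-42.5, 5 thick, tops 56 high, 38 wide at the top) carry the roll's hubs, its axis along y; outside them stand two upright spring arms.
- seat (a point): Where the roll's centre lies when it is home: on the dispenser's middle, 60 mm above the table, its axis along the dispenser's y (either way round).
- bead_left (a point): Inmost point (y = 52, 73 mm above the table) of the round bead, radius 5, across the left arm. The roll's tapered ends, pressed straight down, push each bead 4 mm outward (about 5 N sideways each, some 10 to 15 N down in all); when the roll rests in the saddles the arms spring back over its tips.
- bead_right (a point): The same on the right arm, at y = -52.
- clip_left (a joint): Lean (rad) of the +y spring arm: 0 upright, grows outward to 0.3. A steel strip 24 wide (x), 82 high, hinged 8 mm above the table at y = 60; inner face at y = 58.5.
- clip_right (a joint): Lean of the other arm, at y = -60, its mirror image.
- pump_bottle: White capped bottle standing on the table, diameter 58, 165 high. Origin under its centre. Leave it standing.
- tape_roll: Amber ring of packing tape lying flat, outside diameter 104, 48 high. Origin under its centre. Leave it.

How it is judged (in metres and radians):
On the way, in this order (a step that is already met when the one before it is completed fails the run):
1. the door over the roll is slid open (at least 125 mm) while the roll lies in its bay (((y of roll in the frame of case above 0.05 m and value of joint door_left above 0.125 m and distance between roll and case below 0.2 m) or (y of roll in the frame of case below -0.05 m and value of joint door_right above 0.125 m and distance between roll and case below 0.2 m))), for 0.2 s.
2. the roll is home between the spring arms, which have sprung back (distance between roll and seat below 0.006 m and angle between the y axis of roll and the y axis of dispenser, either way round below 0.08 rad and value of joint each of clip_left, clip_right below 0.05 rad), for 0.3 s.
At the end, for the whole second after the job is handed in: The roll lies still in the dispenser: its centre within 6 mm of the seat, its axis within 0.08 rad of the dispenser's, both spring arms sprung back (less than 0.05 rad); both case doors within 10 mm of closed; the lotion bottle in the case within 30 mm of its start (all of step 2 and linear speed of roll below 0.02 m/s and value of joint each of door_left, door_right below 0.01 m and distance of lotion from where it was at the start of the episode below 0.03 m); the robot touches nothing.
It fails at once if the bottle or tape on the table is moved more than 30 mm or the bottle is tipped (distance of any of pump_bottle, tape_roll from where it was at the start of the episode above 0.03 m or angle between pump_bottle's own z axis and vertical above 0.4 rad).
It fails at once if the lotion bottle in the case is moved more than 50 mm (distance of lotion from where it was at the start of the episode above 0.05 m).
It also fails if it takes over 64 s, if anything falls off the work surface, if the arm or the gripper's body presses on something with over 40 N, if the wrist force passes 120 N, or if a joint passes its speed limit or range.

## Working session

There is one attempt and no reset: what is moved stays moved. The work goes in short steps, Python scripts to look and compute and a tool call to move; the robot and the scene stay as the last step left them, time stands still between calls to the robot, and variables do not carry over. Pictures are saved under pics/ and viewed, at most 10 in all, crops included, and the job is handed in when it is done.

Besides the shell and the picture viewer there is one more tool, called after "Request:" in YAML: its name, and indented under it one key for each argument. move_arm: Moves the arm, as the interface text tells. Its arguments: {"type":"object","properties":{"steps":{"type":"array"}},"required":["steps"]}

```bash
ls; mkdir -p pics; cat > h.py <<'E'
import numpy as np, cv2
from scipy.spatial.transform import Rotation as R
from cell import telemetry, eyes, ctrl, finder
def cam(n):
    c=eyes.calibration(n); return c
def Rc(c):
    a=np.array(c["attitude"],float)
    return a if a.shape==(3,3) else R.from_euler('xyz',a).as_matrix()
def w(n,p):
    c=cam(n); return Rc(c)@np.array(p)+np.array(c["position"])
def pin(n,name,f='pinpoint',k=2):
    for d in getattr(finder,f)(n,name)[:k]:
        print(n,name,round(d["confidence"],2),w(n,d["location"]).round(0))
def cloud(n,depth,mask):
    c=cam(n); v,u=np.nonzero(mask&(depth>0)); z=depth[v,u]
    K=np.array([[c["fx"],0,c["cx"]],[0,c["fy"],c["cy"]],[0,0,1]])
    q=cv2.undistortPoints(np.stack([u,v],1).astype(float)[:,None],K,np.array(c["distortion"]))[:,0]
    return np.c_[q*z[:,None],z]@Rc(c).T+np.array(c["position"])
E
python3 - <<'E'
from h import *
for n in("side","top"):
    im,d=eyes.get_image(n); cv2.imwrite(f"pics/{n}0.png",im); np.save(f"{n}0.npy",d); print(cam(n))
    for t in["case","tray","bay_left","bay_right","tab_left","tab_right","roll","lotion","dispenser","seat","bead_left","bead_right","pump_bottle","tape_roll"]: pin(n,t,k=1)
print(telemetry.read_state())
E
```

```text
pics
{'fx': 470.3674587643623, 'fy': 470.3674587643623, 'cx': 316.39321592760757, 'cy': 198.22124716291478, 'distortion': array([0.04344092, 0.        , 0.        , 0.        , 0.        ]), 'position': array([597.10504726, 815.64572831, 795.89818929]), 'attitude': array([-2.20569217e+00, -2.74611136e-04,  3.01558389e+00])}
side case 0.55 [551. 113.   1.]
side bay_left 0.96 [578. 229.  86.]
side bay_right 0.71 [578.  11.  87.]
side tab_left 0.78 [615. 261. 152.]
side tab_right 0.62 [616. -27. 152.]
side roll 0.75 [346. 273.   1.]
side lotion 0.55 [551. 116.   2.]
side dispenser 0.55 [ 500. -380.   -1.]
side seat 0.7 [ 501. -380.   62.]
side bead_left 0.75 [ 512. -322.   71.]
side bead_right 0.54 [ 487. -425.   76.]
side pump_bottle 0.97 [ 656. -189.   -2.]
side tape_roll 0.92 [345. 276.  -3.]
{'fx': 459.22380874990336, 'fy': 459.22380874990336, 'cx': 317.4764327964677, 'cy': 199.33702668129555, 'distortion': array([-0.08047555,  0.        ,  0.        ,  0.        ,  0.        ]), 'position': array([ 371.85068032,  -75.87829712, 1403.52769206]), 'attitude': array([-3.04981815,  0.022
[... 469 characters left out ...]
 [346. 275.   3.]
{'clock': 1.5, 'qpos': array([ 1.19221773,  0.62839217,  0.03849727,  1.51739845, -0.02701282,
        0.99631426, -0.02002138]), 'qd': array([-0.00155493,  0.00062295,  0.00018057, -0.00179857,  0.00093836,
       -0.00095157, -0.00204863]), 'tau': array([ 4.64167970e-04, -5.63264465e+01,  1.22555695e+00, -1.93779409e+01,
        1.08894648e-02,  1.54491911e-03, -2.35011328e-05]), 'eef_pos': array([ 200.0414218 , -618.46323231,  231.31894427]), 'tool_rot': array([ 3.14158767e+00, -4.91792367e-05,  3.12727482e-01]), 'force': array([0.51655125, 0.23710905, 0.87906454]), 'torque': array([-0.03746476,  0.00935234, -0.00590545]), 'gripper_force': 0.0, 'width': 85.2619440453111}
```

View pictures.

View pics/side0.png

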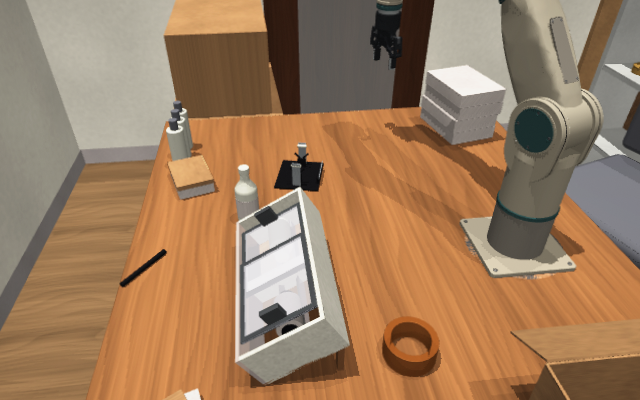

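View pics/top0.png

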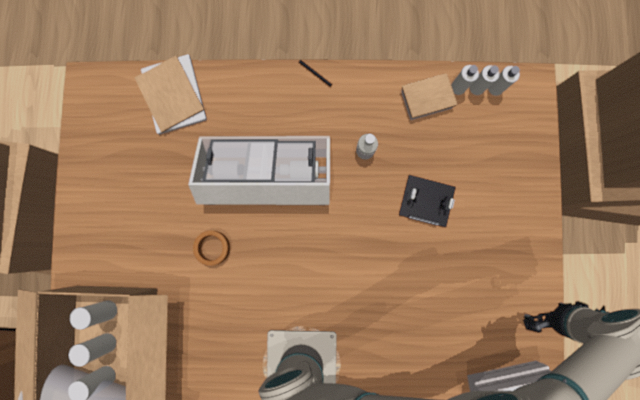

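```bash
python3 - <<'E'
from h import *
for n in("side","top"):
    eyes.get_image(n)
    for t in["roll","lotion"]:
        pin(n,t,k=4)
        for m in finder.cut_out(n,t)[:3]:
            k=m["mask"]; p=cloud(n,np.load(f"{n}0.npy"),k)
            v,u=np.nonzero(k); print(n,t,m["confidence"],k.sum(),u.mean(),v.mean(),np.median(p,0).round(),p.min(0).round(),p.max(0).round())
E
```

```text
side roll 0.6 [578. 227.  91.]
side roll 0.82 239 288.93305439330544 325.9121338912134 [577. 259. 102.] [552. 243.  76.] [601. 275. 114.]
side lotion 0.43 185 296.0486486486486 173.7891891891892 [ 513. -317.   50.] [ 501. -325.    6.] [ 526. -310.   82.]
top lotion 0.5 [581.   4.  86.]
top lotion 0.48 [583. 230.  88.]
top lotion 0.44 47 316.06382978723406 171.19148936170214 [571. -40. 110.] [555. -45.  43.] [592. -35. 144.]
```

```bash
python3 - <<'E'
from h import *
a=cv2.imread("pics/side0.png")[185:385,220:360]; b=cv2.imread("pics/top0.png")[125:215,185:340]
a=cv2.resize(a,None,fx=3,fy=3,interpolation=2)[:,:420]; b=cv2.resize(b,(380,221),interpolation=2)
c=np.zeros((600,800,3),np.uint8); c[:,:420]=a; c[:221,420:]=b
d=cv2.imread("pics/side0.png")[130:200,260:340]; c[260:260+332,420:]=cv2.resize(d,(380,332),interpolation=2)
cv2.imwrite("pics/z.png",c)
# case geometry from depth: wall points, top camera
d=np.load("top0.npy"); m=np.zeros((400,640),bool); m[125:215,185:340]=1
p=cloud("top",d,m); q=p[p[:,2]>60]
u=q[(q[:,2]>60)]
xy=q[:,:2].astype(np.float32); print(cv2.minAreaRect(xy), q.min(0),q.max(0))
d=np.load("side0.npy"); m=np.zeros((400,640),bool); m[185:385,230:355]=1
p=cloud("side",d,m); q=p[(p[:,2]>60)&(p[:,1]>-120)&(p[:,0]<690)]
print(cv2.minAreaRect(q[:,:2].astype(np.float32)))
E
```

```text
((578.1146240234375, 116.0840835571289), (204.14942932128906, 387.81915283203125), 0.23683683574199677) [475.79485864 -78.23733134  60.0043398 ] [680.93556788 309.97384814 175.7921157 ]
((575.826416015625, 116.71153259277344), (201.90074157714844, 391.0528259277344), 0.413530170917511)
```

View pics/z.png

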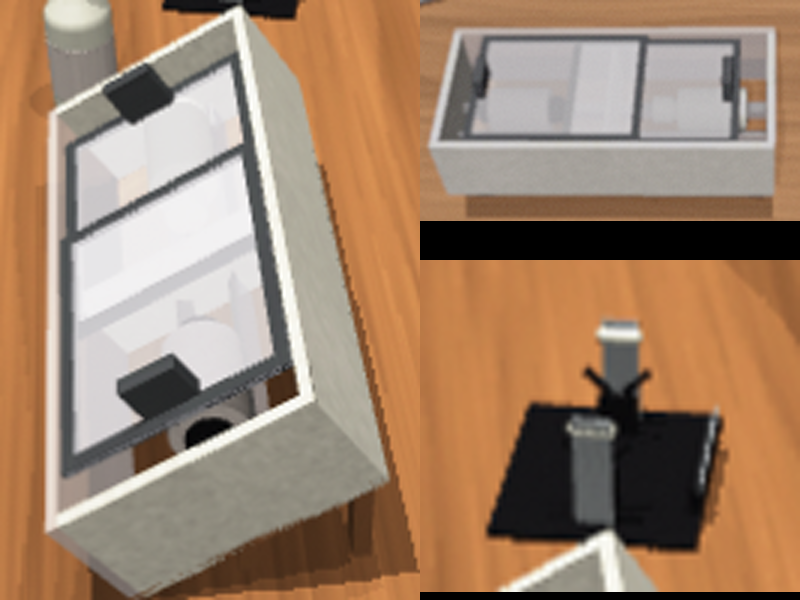

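Roll is in the left (+y) bay: its black hub is at side pixel (290,328). The lotion is in the right bay. Tabs are at (209,158) and (312,157) in the top picture. The case sits at about (554,116), yaw 0. I'll go over to the left tab with the fingers shut.

Request:
move_arm:
  steps:
    - [0, 0, 2.9, 0.03, 0.03, 0.01, 0]
    - [0, 0, 2.9, 0.03, 0.03, 0.01, 0]
    - [0, 0, 2.9, 0.03, 0.03, 0.01, 0]
    - [0, 0, 2.9, 0.03, 0.03, 0.01, 0]
    - [0, 0, 2.9, 0.03, 0.03, 0.01, 0]

```text
clock: 2.5
eef_pos: [351.1, -467.2, 281.9]
tool_rot: [3.141, -0.0, 0.568]
force: [0.9, -0.1, -1.5]
width: 12.1
gripper_force: 0.0
```

Request:
move_arm:
  steps:
    - [0, 0, 2.9, 0.03, 0.03, 0.01, 0]
    - [0, 0, 2.9, 0.03, 0.03, 0.01, 0]
    - [0, 0, 2.9, 0.03, 0.03, 0.01, 0]
    - [0, 0, 2.9, 0.03, 0.03, 0.01, 0]
    - [0, 0, 2.9, 0.03, 0.03, 0.01, 0]

```text
clock: 3.0
eef_pos: [501.1, -317.2, 332.0]
tool_rot: [3.141, 0.0, 0.821]
force: [1.3, -0.0, -0.2]
width: -0.1
gripper_force: 0.0
```

Request:
move_arm:
  steps:
    - [0, 0, 2.9, 0.01, 0.04, 0, 0]
    - [0, 0, 2.9, 0.01, 0.04, 0, 0]
    - [0, 0, 2.9, 0.01, 0.04, 0, 0]
    - [0, 0, 2.9, 0.01, 0.04, 0, 0]
    - [0, 0, 2.9, 0.01, 0.04, 0, 0]

```text
clock: 3.5
eef_pos: [550.3, -116.9, 331.5]
tool_rot: [3.141, -0.0, 1.074]
force: [1.3, -0.4, 0.4]
width: 0.1
gripper_force: 0.0
```

Request:
move_arm:
  steps:
    - [0, 0, 2.9, 0.01, 0.04, 0, 0]
    - [0, 0, 2.9, 0.01, 0.04, 0, 0]
    - [0, 0, 2.9, 0.01, 0.04, 0, 0]
    - [0, 0, 2.9, 0.01, 0.04, 0, 0]
    - [0, 0, 2.9, 0.01, 0.04, 0, 0]

```text
clock: 4.0
eef_pos: [600.3, 83.0, 331.5]
tool_rot: [3.141, 0.0, 1.327]
force: [0.7, 0.7, -0.5]
width: -0.1
gripper_force: 0.0
```

Request:
move_arm:
  steps:
    - [0, 0, 7, 0, 0.03, 0, 0]
    - [0, 0, 7, 0, 0.03, 0, 0]
    - [0, 6, 0, 0.006, 0.03, -0.02, 0]
    - [0, 6, 0, 0.006, 0.03, -0.02, 0]
    - [0, 6, 0, 0.006, 0.03, -0.02, 0]

```text
clock: 4.5
eef_pos: [618.6, 232.4, 271.7]
tool_rot: [-2.826, 0.0, 1.569]
force: [1.3, 0.8, 0.6]
width: 0.1
gripper_force: 0.0
```

Request:
move_arm:
  steps:
    - [0, 6, 0, 0.006, 0.03, -0.03, 0]
    - [0, 6, 0, 0.006, 0.028, -0.03, 0]
    - [0, 0, 0, 0, 0, -0.03, 0]
    - [0, 0, 0, 0, 0, 0, 0]

```text
clock: 4.9
eef_pos: [627.3, 289.0, 172.7]
tool_rot: [-2.606, 0.006, 1.571]
force: [-0.2, -0.5, -0.7]
width: -0.0
gripper_force: 0.0
```

```bash
python3 - <<'E'
from h import *
s=telemetry.read_state(); print(s["qpos"].round(2),s["eef_pos"].round(1),s["tool_rot"].round(3),s["force"].round(1))
im,d=eyes.get_image("side"); cv2.imwrite("pics/s1.png",im[130:400,160:440].repeat(2,0).repeat(2,1))
pin("side","tab_left"); pin("side","tab_right")
E
```

```text
[-0.25  1.1  -0.39  0.81  0.1   1.75 -0.53] [627.3 289.  172.7] [-2.606  0.006  1.571] [-0.2 -0.5 -0.7]
side tab_left 0.98 [618. 258. 151.]
side tab_left 0.3 [552. 115.   1.]
side tab_right 0.93 [615. -26. 149.]
```

View pics/s1.png

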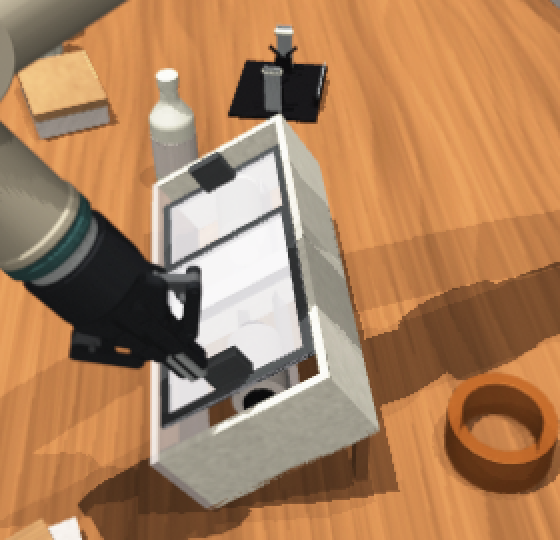

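The fingers are just off the tab's +y side: fingertips at (190,365) and the tab at (228,368) in the crop. Descend and push.

Request:
move_arm:
  steps:
    - [0, 0, 0, -0.011, 0, -0.018, 0]
    - [0, 0, 0, -0.01, 0, -0.018, 0]
    - [0, 0, 0, 0, 0, 0, 0]
    - [0, 0, 0, 0, -0.02, 0, 0]
    - [0, 0, 0, 0, -0.02, 0, 0]

```text
clock: 5.55
eef_pos: [609.7, 250.7, 149.5]
tool_rot: [-2.622, -0.003, 1.571]
force: [-0.6, 3.0, 2.0]
width: -0.3
gripper_force: 1.2
```

Request:
move_arm:
  steps:
    - [0, 0, 0, 0, -0.02, 0, 0]
    - [0, 0, 0, 0, -0.02, 0, 0]
    - [0, 0, 0, 0, -0.02, 0, 0]
    - [0, 0, 0, 0, -0.015, 0, 0]
    - [0, 0, 0, 0, -0.01, 0, 0]

```text
clock: 6.05
eef_pos: [609.8, 162.7, 145.5]
tool_rot: [-2.619, 0.001, 1.568]
force: [1.8, 3.7, 1.3]
width: 0.1
gripper_force: 1.8
```

Request:
move_arm:
  steps:
    - [0, 0, 0, 0, -0.005, 0, 0]
    - [0, 0, 0, 0, -0.003, 0, 0]
    - [0, 0, 0, 0, 0, 0, 0]

```text
clock: 6.35
eef_pos: [608.8, 156.2, 145.0]
tool_rot: [-2.617, 0.002, 1.57]
force: [0.4, 0.4, -0.4]
width: 0.1
gripper_force: 0.4
```

```bash
python3 - <<'E'
from h import *
s=telemetry.read_state(); print(s["eef_pos"].round(1),s["force"].round(1))
for c in("side","top"):
    eyes.get_image(c); pin(c,"tab_left",k=1); pin(c,"tab_right",k=1)
E
```

```text
[608.8 156.2 145. ] [ 0.4  0.4 -0.4]
side tab_left 0.97 [617. 142. 150.]
side tab_right 0.75 [618. -56. 151.]
top tab_right 0.51 [617. -53. 153.]
```

Request:
move_arm:
  steps:
    - [0, 0, 0, 0, -0.004, 0, 0]
    - [0, 0, 0, 0, -0.003, 0, 0]
    - [0, 0, 0, 0, 0, 0, 0]

```text
clock: 6.95
eef_pos: [608.6, 155.3, 145.2]
tool_rot: [-2.618, -0.009, 1.57]
force: [-0.4, 10.1, -3.5]
width: 0.1
gripper_force: 5.1
```

```bash
python3 - <<'E'
from h import *
s=telemetry.read_state(); print(s["qpos"].round(2),s["force"].round(1))
im,d=eyes.get_image("side")
pin("side","tab_left",k=1);pin("side","tab_right",k=1);pin("side","roll"); pin("side","bay_left",k=1)
for m in finder.cut_out("side","roll")[:1]:
    p=cloud("side",d,m["mask"]); print(m["confidence"],np.median(p,0),np.percentile(p,3,0),np.percentile(p,97,0))
E
```

```text
[-0.06  1.02 -0.39  1.1   0.14  1.56 -0.4 ] [-0.4 10.1 -3.5]
side tab_left 0.68 [619. 140. 150.]
side tab_right 0.83 [617. -56. 151.]
side roll 0.68 [576. 223.  87.]
side roll 0.65 [580.  11.  87.]
side bay_left 0.68 [575. 223.  88.]
0.68 [578.03015623 235.12085283 107.74221335] [552.63271441 190.35895996  87.34124907] [599.95322723 268.30527769 114.4792036 ]
```

Request:
move_arm:
  steps:
    - [0, 0, 0, 0, 0.012, 0, 0]
    - [0, 0, 0, 0.013, 0, 0.02, 0]
    - [0, 0, 0, 0.012, 0.02, 0.019, 0]
    - [0, 0, 0, 0, 0.039, 0, 0.085]
    - [0, 0, 0, 0, 0, 0, 0.085]

```text
clock: 7.75
eef_pos: [632.4, 227.5, 184.8]
tool_rot: [-2.617, -0.005, 1.576]
force: [-0.9, 0.7, -0.3]
width: 28.3
gripper_force: 0.0
```

Request:
move_arm:
  steps:
    - [0, 0, 0, 0, 0, 0, 0.085]
    - [0, 0, 0, 0, 0, 0, 0.085]
    - [0, 0, 0, 0, 0, 0, 0.085]

```text
clock: 8.05
eef_pos: [634.4, 218.8, 184.1]
tool_rot: [-2.618, 0.002, 1.568]
force: [0.1, -0.8, -0.3]
width: 72.5
gripper_force: 0.0
```

```bash
python3 - <<'E'
from h import *
s=telemetry.read_state(); print(s["eef_pos"].round(1),s["force"].round(1),s["width"])
for c in("side","top"):
    im,d=eyes.get_image(c); cv2.imwrite(f"pics/{c}2.png",im)
    pin(c,"roll",k=2)
E
```

```text
[634.4 218.8 184.1] [ 0.1 -0.8 -0.3] 72.52678236898237
side roll 0.66 [577. 224.  87.]
```

View pics/side2.png

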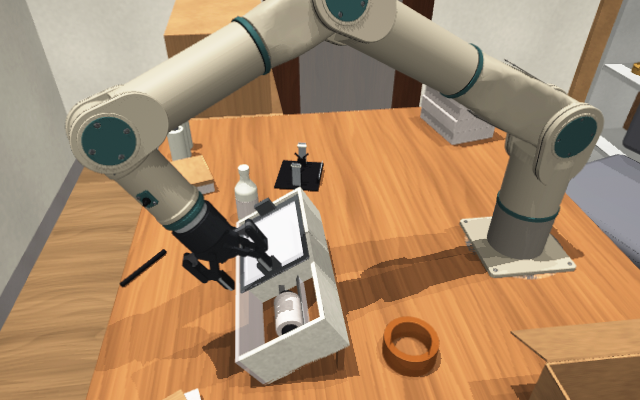

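The left bay is fully open, with the roll at (289,305) and the open gripper above it. Descend along the normal.

Request:
move_arm:
  steps:
    - [0, 0, 0, -0.013, 0.005, -0.023, 0.0854]
    - [0, 0, 0, -0.013, 0, -0.023, 0.0854]
    - [0, 0, 0, -0.013, 0, -0.023, 0.0854]
    - [0, 0, 0, -0.007, 0, -0.012, 0.0854]
    - [0, 0, 0, 0, 0, 0, 0.0854]

```text
clock: 8.75
eef_pos: [586.2, 224.7, 101.8]
tool_rot: [-2.614, 0.002, 1.57]
force: [-1.0, -0.3, 0.2]
width: 85.4
gripper_force: 0.0
```

Request:
move_arm:
  steps:
    - [0, 0, 0, -0.008, 0, -0.0135, 0.0854]
    - [0, 0, 0, -0.006, 0, -0.0105, 0.0854]
    - [0, 0, 0, -0.004, 0, -0.007, 0.0854]
    - [0, 0, 0, 0, 0, 0, 0.0854]

```text
clock: 9.15
eef_pos: [569.3, 225.3, 71.7]
tool_rot: [-2.616, 0.001, 1.57]
force: [0.5, -0.8, -0.2]
width: 85.5
gripper_force: 0.0
```

Request:
move_arm:
  steps:
    - [0, 0, 0, 0, 0, 0, 0.03]
    - [0, 0, 0, 0, 0, 0, 0.03]
    - [0, 0, 0, 0, 0, 0, 0.03]
    - [0, 0, 0, 0, 0, 0, 0.03]
    - [0, 0, 0, 0, 0, 0, 0.03]

```text
clock: 9.65
eef_pos: [569.9, 225.9, 74.2]
tool_rot: [-2.617, 0.0, 1.57]
force: [-1.6, -0.6, 5.9]
width: 50.4
gripper_force: 63.1
```

Request:
move_arm:
  steps:
    - [0, 0, 0, 0.006, 0, 0.01, 0.03]
    - [0, 0, 0, 0.01, 0, 0.017, 0.03]
    - [0, 0, 0, 0.014, 0, 0.024, 0.03]
    - [0, 0, 0, 0.014, 0, 0.024, 0.03]
    - [0, 0, 0, 0.014, 0, 0.024, 0.03]

```text
clock: 10.15
eef_pos: [629.3, 225.3, 172.6]
tool_rot: [-2.62, 0.001, 1.569]
force: [-0.2, 1.1, -3.2]
width: 50.6
gripper_force: 62.9
```

Request:
move_arm:
  steps:
    - [0, 0, 0, 0.014, 0, 0.024, 0.03]
    - [0, 0, 0, 0, 0, 0.03, 0.03]
    - [0, 0, 0, 0, 0, 0.03, 0.03]
    - [0, 0, 0, 0, 0, 0.03, 0.03]
    - [0, 0, 0, 0, 0, 0, 0.03]

```text
clock: 10.65
eef_pos: [644.0, 226.4, 290.4]
tool_rot: [-2.627, -0.003, 1.569]
force: [0.9, 0.2, -0.6]
width: 50.3
gripper_force: 63.1
```

```bash
python3 - <<'E'
from h import *
s=telemetry.read_state(); print(s["eef_pos"].round(1),s["tool_rot"].round(3),s["force"].round(1),s["width"])
for c in("side","top"):
    im,d=eyes.get_image(c); cv2.imwrite(f"pics/{c}3.png",im)
    for t in("roll","seat","bead_left","bead_right","dispenser","clip_left","clip_right"): pin(c,t,k=1)
    # black dispenser base
    m=np.zeros((400,640),bool)
    if c=="top": m[165:240,385:470]=1
    else: m[135:205,262:335]=1
    p=cloud(c,d,m&(im.max(2)<60)); p=p[(p[:,2]<20)]; print(cv2.minAreaRect(p[:,:2].astype(np.float32)),len(p))
E
```

```text
[644.  226.4 290.4] [-2.627 -0.003  1.569] [ 0.9  0.2 -0.6] 50.30248565929954
side roll 0.61 [650. 226. 304.]
side seat 0.55 [ 501. -378.   67.]
side bead_left 0.75 [ 512. -324.   75.]
side bead_right 0.5 [ 488. -428.   76.]
side dispenser 0.8 [ 499. -381.   -3.]Traceback (most recent call last):
  File "<stdin>", line 5, in <module>
  File "h.py", line 12, in pin
    for d in getattr(finder,f)(n,name)[:k]:
             ~~~~~~~~~~~~~~~~~^^^^^^^^
ValueError: it knows: bay_left, bay_right, bead_left, bead_right, case, dispenser, lotion, pump_bottle, roll, seat, tab_left, tab_right, tape_roll, tray
```

View pics/side3.png

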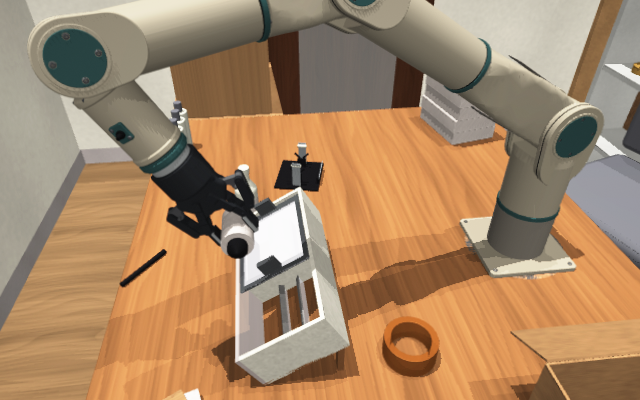

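Request:
move_arm:
  steps:
    - [0, -5.9, 0, -0.0095, -0.04, 0.006, 0.03]
    - [0, -5.9, 0, -0.0095, -0.04, 0.006, 0.03]
    - [0, -5.9, 0, -0.0095, -0.04, 0, 0.03]
    - [0, -5.9, 0, -0.0095, -0.04, 0, 0.03]
    - [0, -5.9, 0, -0.0095, -0.04, 0, 0.03]

```text
clock: 11.45
eef_pos: [593.7, 24.7, 296.8]
tool_rot: [-3.133, 0.001, 1.569]
force: [0.9, -0.4, -1.9]
width: 50.5
gripper_force: 63.0
```

Request:
move_arm:
  steps:
    - [0, 0, -1.45, -0.0095, -0.04, 0, 0.03]
    - [0, 0, -1.45, -0.0095, -0.04, 0, 0.03]
    - [0, 0, -1.45, -0.0095, -0.04, 0, 0.03]
    - [0, 0, -1.45, -0.0095, -0.04, 0, 0.03]
    - [0, 0, -1.45, -0.0095, -0.04, 0, 0.03]

```text
clock: 11.95
eef_pos: [545.9, -174.8, 296.5]
tool_rot: [-3.128, -0.001, 1.442]
force: [0.7, -1.4, -2.2]
width: 50.4
gripper_force: 63.3
```

```bash
python3 - <<'E'
from h import *
s=telemetry.read_state(); print(s["eef_pos"].round(1),s["tool_rot"].round(3),s["force"].round(1),s["width"])
for c in("side","top"):
    im,d=eyes.get_image(c); cv2.imwrite(f"pics/{c}4.png",im)
    for t in("roll","seat","bead_left","bead_right","dispenser"): pin(c,t,k=1)
for c in("side","top"):
    im=cv2.imread(f"pics/{c}0.png"); d=np.load(f"{c}0.npy")
    m=np.zeros((400,640),bool)
    if c=="top": m[165:240,385:470]=1
    else: m[135:205,262:335]=1
    p=cloud(c,d,m); q=p[p[:,2]>5]; k=(m&(d>0)); dark=(im.max(2)<60)[np.nonzero(k)]
    b=p[dark&(p[:,2]<16)&(p[:,2]>2)]; print("base",cv2.minAreaRect(b[:,:2].astype(np.float32)),len(b))
    t=p[p[:,2]>60]
    for sgn in (t[:,1]>-375,t[:,1]<-375): print("arm",t[sgn].mean(0).round(1),t[sgn].max(0).round(),t[sgn].min(0).round(),sgn.sum())
E
```

```text
[ 545.9 -174.8  296.5] [-3.128e+00 -1.000e-03  1.442e+00] [ 0.7 -1.4 -2.2] 50.39457092209867
side roll 0.69 [ 544. -174.  312.]
side seat 0.92 [ 498. -378.   60.]
side bead_left 0.7 [ 512. -322.   71.]
side bead_right 0.47 [ 490. -425.   75.]
side dispenser 0.95 [ 499. -382.   -2.]
top roll 0.49 [ 544. -178.  314.]
top seat 0.79 [ 500. -375.   63.]
top bead_right 0.41 [ 491. -428.   74.]
top dispenser 0.89 [ 499. -379.   -3.]
base ((498.83868408203125, -374.2223815917969), (153.78656005859375, 130.53829956054688), 76.20075988769531) 875
arm [535.5 -94.9 138.8] [597. -10. 172.] [ 492. -325.   60.] 474
arm [ 484.6 -429.8   73.8] [ 498. -421.   84.] [ 471. -438.   60.] 57
base ((500.1990966796875, -377.256103515625), (143.6324462890625, 123.80171203613281), 75.83390045166016) 625
arm [ 514.2 -322.3   77.5] [ 527. -317.   84.] [ 501. -329.   65.] 35
arm [ 485.5 -431.7   77.1] [ 499. -410.   86.] [ 471. -439.   61.] 40
```

Request:
move_arm:
  steps:
    - [0, 0, -1.3, -0.0092, -0.0405, 0, 0.03]
    - [0, 0, -1.3, -0.0092, -0.0405, 0, 0.03]
    - [0, 0, -1.3, -0.0092, -0.0405, 0, 0.03]
    - [0, 0, -1.3, -0.0092, -0.0405, 0, 0.03]
    - [0, 0, -1.3, -0.0092, -0.0405, 0, 0.03]

```text
clock: 13.05
eef_pos: [501.1, -377.1, 297.3]
tool_rot: [-3.13, -0.0, 1.329]
force: [0.2, -0.4, -2.2]
width: 50.2
gripper_force: 63.3
```

Request:
move_arm:
  steps:
    - [0, -0.7, 0, 0, 0, -0.045, 0.03]
    - [0, 0, 0, 0, 0, -0.045, 0.03]
    - [0, 0, 0, 0, 0, -0.045, 0.03]
    - [0, 0, 0, 0, 0, -0.045, 0.03]
    - [0, 0, 0, 0, 0, 0, 0.03]

```text
clock: 13.55
eef_pos: [497.1, -372.9, 111.0]
tool_rot: [-3.13, -0.008, 1.33]
force: [-1.8, -0.1, -2.5]
width: 50.3
gripper_force: 63.6
```

```bash
python3 - <<'E'
from h import *
s=telemetry.read_state(); print(s["qpos"].round(2),s["eef_pos"].round(1),s["tool_rot"].round(3),s["force"].round(1),s["width"])
out=[]
for c in("side","top"):
    im,d=eyes.get_image(c); out.append(im)
    for t in("roll","seat","bead_left","bead_right"): pin(c,t,k=1)
a=cv2.resize(out[0][110:210,240:340],(400,400),interpolation=2); b=cv2.resize(out[1][150:250,380:480],(400,400),interpolation=2)
cv2.imwrite("pics/d5.png",np.hstack([a,b]))
E
```

```text
[ 0.74  0.75 -0.24  1.69  0.23  0.75  0.15] [ 497.1 -372.9  111. ] [-3.13  -0.008  1.33 ] [-1.8 -0.1 -2.5] 50.3368127207241
side roll 0.72 [ 497. -376.  128.]
side seat 0.84 [ 503. -377.   62.]
side bead_left 0.72 [ 515. -321.   70.]
side bead_right 0.43 [ 487. -427.   73.]
top roll 0.47 [ 500. -382.  135.]
top seat 0.81 [ 501. -372.   60.]
top bead_left 0.45 [ 515. -326.   72.]
top bead_right 0.71 [ 501. -380.  136.]
```

View pics/d5.png

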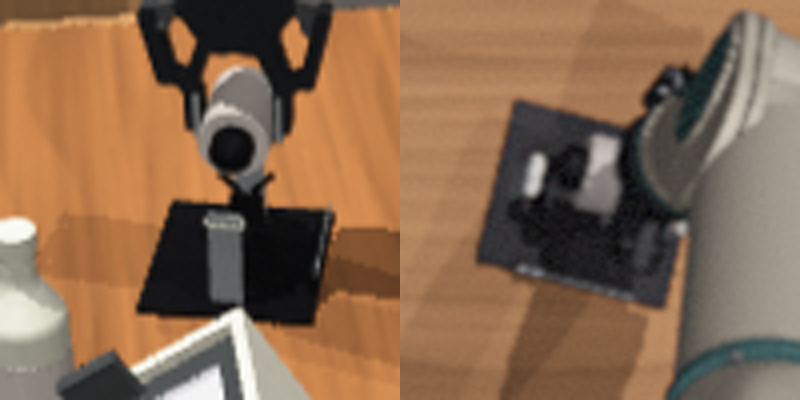

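Request:
move_arm:
  steps:
    - [0, 0, 0, 0.0045, -0.0015, 0, 0.03]
    - [0, 0, 0, 0, 0, -0.013, 0.03]
    - [0, 0, 0, 0, 0, -0.013, 0.03]
    - [0, 0, 0, 0, 0, 0, 0.03]

```text
clock: 14.45
eef_pos: [503.9, -376.2, 88.2]
tool_rot: [-3.137, -0.005, 1.33]
force: [-0.8, 0.1, -2.1]
width: 50.1
gripper_force: 63.7
```

Request:
move_arm:
  steps:
    - [0, 0, 0, 0, 0, -0.008, 0.03]
    - [0, 0, 0, 0, 0, -0.004, 0.03]
    - [0, 0, 0, 0, 0, 0, 0.03]

```text
clock: 14.75
eef_pos: [505.4, -377.1, 78.4]
tool_rot: [-3.141, -0.004, 1.329]
force: [0.3, -0.2, -2.8]
width: 50.2
gripper_force: 63.7
```

Request:
move_arm:
  steps:
    - [0, 0, 0, -0.004, 0.002, 0, 0.03]
    - [0, 0, 0, 0, 0, -0.003, 0.03]
    - [0, 0, 0, 0, 0, 0, 0.03]

```text
clock: 15.05
eef_pos: [501.6, -375.4, 76.2]
tool_rot: [3.141, -0.003, 1.329]
force: [-0.4, -0.4, -2.9]
width: 50.2
gripper_force: 63.7
```

```bash
python3 - <<'E'
from h import *
s=telemetry.read_state(); print(s["eef_pos"].round(1),s["tool_rot"].round(3),s["force"].round(1))
for c in("side","top"):
    im,d=eyes.get_image(c)
    for t in("roll","seat"): pin(c,t,k=1)
    if c=="side": cv2.imwrite("pics/d6.png",cv2.resize(im[120:210,250:340],(600,600),interpolation=2))
s=telemetry.read_state(); print(s["eef_pos"].round(1))
E
```

```text
[ 501.6 -375.4   76.2] [ 3.141e+00 -3.000e-03  1.329e+00] [-0.4 -0.4 -2.9]
side roll 0.66 [ 501. -379.   93.]
side seat 0.81 [ 500. -376.   65.]
top roll 0.66 [ 501. -380.   93.]
top seat 0.83 [ 502. -372.   61.]
[ 502.1 -375.5   76.3]
```

View pics/d6.png

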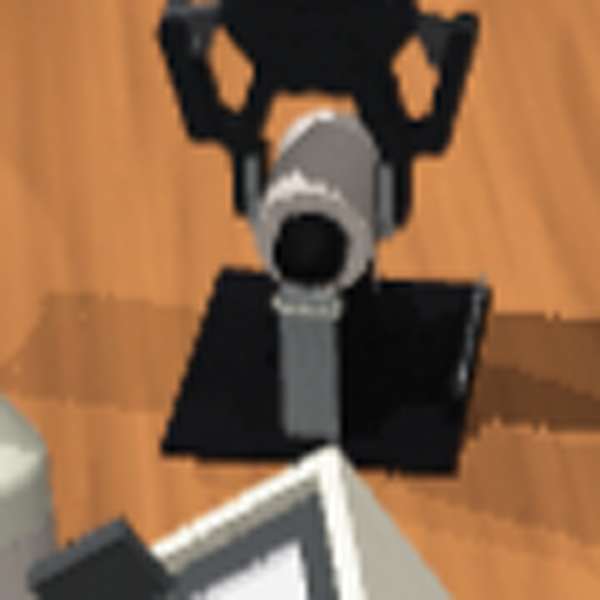

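Request:
move_arm:
  steps:
    - [0, 0, 0, 0, 0.002, -0.002, 0.03]
    - [0, 0, 0, 0, 0, -0.005, 0.03]
    - [0, 0, 0, 0, 0, -0.004, 0.03]
    - [0, 0, 0, 0, 0, 0, 0.03]

```text
clock: 15.75
eef_pos: [502.7, -374.4, 66.2]
tool_rot: [3.139, -0.002, 1.329]
force: [-0.4, -1.2, 5.1]
width: 50.1
gripper_force: 64.8
```

Request:
move_arm:
  steps:
    - [0, 0, 0, 0, 0, -0.003, 0.03]
    - [0, 0, 0, 0, 0, -0.003, 0.03]
    - [0, 0, 0, 0, 0, 0, 0.03]

```text
clock: 16.05
eef_pos: [501.9, -373.1, 59.0]
tool_rot: [3.141, -0.003, 1.33]
force: [-1.6, 0.4, 0.6]
width: 50.1
gripper_force: 65.1
```

Request:
move_arm:
  steps:
    - [0, 0, 0, 0, 0, -0.005, 0.03]
    - [0, 0, 0, 0, 0, -0.004, 0.03]
    - [0, 0, 0, 0, 0, -0.004, 0.03]
    - [0, 0, 0, 0, 0, 0, 0.03]

```text
clock: 16.45
eef_pos: [501.0, -373.2, 44.9]
tool_rot: [-3.14, -0.003, 1.329]
force: [0.1, -0.8, -5.7]
width: 50.3
gripper_force: 64.4
```

Request:
move_arm:
  steps:
    - [0, 0, 0, 0, 0, -0.003, 0.03]
    - [0, 0, 0, 0, 0, -0.002, 0.03]
    - [0, 0, 0, 0, 0, 0, 0.03]

```text
clock: 16.75
eef_pos: [501.2, -373.4, 44.4]
tool_rot: [-3.141, -0.002, 1.329]
force: [-7.5, 4.6, 23.0]
width: 50.4
gripper_force: 67.6
```

```bash
python3 - <<'E'
from h import *
s=telemetry.read_state(); print(s["eef_pos"].round(1),s["force"].round(1))
for c in("side","top"):
    im,d=eyes.get_image(c)
    for t in("roll","seat","bead_left","bead_right"): pin(c,t,k=1)
E
```

```text
[ 501.2 -373.4   44.4] [-7.5  4.6 23. ]
side roll 0.55 [ 500. -376.   62.]
side seat 0.82 [ 499. -379.   67.]
side bead_left 0.66 [ 515. -322.   70.]
top roll 0.67 [619. -51. 151.]
top seat 0.89 [ 503. -373.   61.]
top bead_left 0.37 [ 514. -327.   69.]
top bead_right 0.45 [582.   4.  89.]
```

Seated: it stops hard at z 44.4. Release and retreat.

Request:
move_arm:
  steps:
    - [0, 0, 0, 0, 0, 0.003, 0.03]
    - [0, 0, 0, 0, 0, 0, 0.0854]
    - [0, 0, 0, 0, 0, 0, 0.0854]
    - [0, 0, 0, 0, 0, 0, 0.0854]
    - [0, 0, 0, 0, 0, 0, 0.0854]

```text
clock: 17.75
eef_pos: [502.1, -373.3, 43.9]
tool_rot: [3.141, -0.003, 1.329]
force: [-0.1, 0.2, -0.6]
width: 85.4
gripper_force: 0.0
```

Request:
move_arm:
  steps:
    - [0, 0, 0, 0, 0, 0.02, 0.0854]
    - [0, 0, 0, 0, 0, 0.04, 0.0854]
    - [0, 0, 0, 0, 0, 0.045, 0.0854]
    - [0, 0, 0, 0, 0, 0.045, 0.0854]
    - [0, 0, 0, 0, 0, 0.045, 0]

```text
clock: 18.25
eef_pos: [501.8, -373.2, 240.8]
tool_rot: [3.141, -0.003, 1.33]
force: [1.1, -1.0, -0.1]
width: 73.3
gripper_force: 0.0
```

Request:
move_arm:
  steps:
    - [0, 0, 2.5, 0.008, 0.04, 0.02, 0]
    - [0, 0, 2.5, 0.008, 0.04, 0.02, 0]
    - [0, 0, 2.5, 0.008, 0.04, 0.02, 0]
    - [0, 0, 2.5, 0.008, 0.04, 0, 0]
    - [0, 0, 2.5, 0.008, 0.04, 0, 0]

```text
clock: 18.75
eef_pos: [542.5, -171.9, 300.1]
tool_rot: [3.139, -0.003, 1.549]
force: [-0.2, -0.1, -0.1]
width: 0.4
gripper_force: 0.0
```

```bash
python3 - <<'E'
from h import *
s=telemetry.read_state(); print(s["eef_pos"].round(1),s["tool_rot"].round(3),s["force"].round(1))
out=[]
for c in("side","top"):
    im,d=eyes.get_image(c); out.append(im)
    for t in("roll","seat","bead_left","bead_right","tab_left","tab_right"): pin(c,t,k=1)
a=cv2.resize(out[0][130:210,250:330],(400,400),interpolation=2); b=cv2.resize(out[1][160:240,385:465],(400,400),interpolation=2)
cv2.imwrite("pics/d7.png",np.hstack([a,b]))
E
```

```text
[ 542.5 -171.9  300.1] [ 3.139e+00 -3.000e-03  1.549e+00] [-0.2 -0.1 -0.1]
side roll 0.3 [ 513. -324.   73.]
side seat 0.69 [616. 139. 152.]
side bead_left 0.51 [ 512. -322.   72.]
side bead_right 0.44 [ 489. -428.   74.]
side tab_left 0.87 [618. 139. 149.]
side tab_right 0.75 [616. -56. 152.]
top roll 0.7 [ 503. -379.   60.]
top seat 0.67 [ 503. -373.   59.]
top bead_right 0.59 [ 488. -425.   72.]
top tab_left 0.62 [619. 141. 150.]
top tab_right 0.7 [619. -55. 154.]
```

View pics/d7.png

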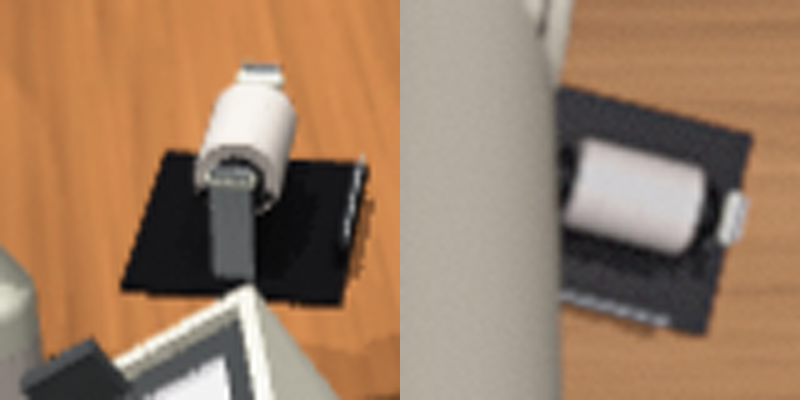

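The roll is home, with both arms upright over its ends. Now close the left door by its tab.

Request:
move_arm:
  steps:
    - [0, 0, 1.2, 0.0145, 0.046, 0, 0]
    - [0, 0, 0, 0.0145, 0.046, 0, 0]
    - [0, 0, 0, 0.0145, 0.046, 0, 0]
    - [0, 0, 0, 0.0145, 0.046, 0, 0]
    - [0, 0, 0, 0.0145, 0.046, 0, 0]

```text
clock: 19.95
eef_pos: [614.9, 58.2, 299.3]
tool_rot: [3.141, -0.003, 1.568]
force: [0.4, -0.5, -0.1]
width: -0.0
gripper_force: 0.0
```

Request:
move_arm:
  steps:
    - [0, 0, 0, 0, 0.046, -0.01, 0]
    - [0, 0, 0, 0, 0, -0.04, 0]
    - [0, 0, 0, 0, 0, -0.04, 0]
    - [0, 0, 0, 0, 0, -0.04, 0]
    - [0, 0, 0, 0, 0, 0, 0]

```text
clock: 20.45
eef_pos: [610.4, 101.2, 163.9]
tool_rot: [-3.131, -0.0, 1.569]
force: [-0.3, -0.6, -0.4]
width: -0.1
gripper_force: 0.0
```

Request:
move_arm:
  steps:
    - [0, 0, 0, 0.004, 0, -0.013, 0]
    - [0, 0, 0, 0, 0, -0.012, 0]
    - [0, 0, 0, 0, 0, 0, 0]

```text
clock: 20.75
eef_pos: [618.5, 102.3, 143.9]
tool_rot: [3.141, -0.003, 1.568]
force: [-0.4, 0.3, 0.2]
width: 0.4
gripper_force: 0.0
```

Request:
move_arm:
  steps:
    - [0, 0, 0, -0.003, 0, -0.004, 0]
    - [0, 0, 0, 0, 0.02, 0, 0]
    - [0, 0, 0, 0, 0.025, 0, 0]
    - [0, 0, 0, 0, 0.025, 0, 0]
    - [0, 0, 0, 0, 0.025, 0, 0]

```text
clock: 21.25
eef_pos: [615.1, 196.7, 140.6]
tool_rot: [3.141, -0.001, 1.567]
force: [-0.3, -1.8, -1.1]
width: -0.3
gripper_force: 1.3
```

Request:
move_arm:
  steps:
    - [0, 0, 0, 0, 0.025, 0, 0]
    - [0, 0, 0, 0, 0.02, 0, 0]
    - [0, 0, 0, 0, 0.012, 0, 0]
    - [0, 0, 0, 0, 0.005, 0, 0]
    - [0, 0, 0, 0, 0, 0, 0]

```text
clock: 21.75
eef_pos: [615.7, 260.2, 140.7]
tool_rot: [3.14, -0.004, 1.569]
force: [0.4, -0.0, 0.7]
width: -0.1
gripper_force: 0.0
```

Request:
move_arm:
  steps:
    - [0, 0, 0, 0, 0.006, 0, 0]
    - [0, 0, 0, 0, 0.004, 0, 0]
    - [0, 0, 0, 0, 0.003, 0, 0]
    - [0, 0, 0, 0, 0, 0, 0]

```text
clock: 22.15
eef_pos: [616.2, 270.6, 140.4]
tool_rot: [3.14, -0.0, 1.567]
force: [0.6, -4.8, 2.3]
width: 0.0
gripper_force: 2.3
```

```bash
python3 - <<'E'
from h import *
s=telemetry.read_state(); print(s["eef_pos"].round(1),s["force"].round(1))
for c in("side","top"):
    im,d=eyes.get_image(c)
    for t in("tab_left","tab_right"): pin(c,t,k=1)
E
```

```text
[616.2 270.6 140.4] [ 0.6 -4.8  2.3]
side tab_left 0.97 [613. 285. 153.]
top tab_left 0.72 [615. 287. 149.]
top tab_right 0.71 [618. -51. 152.]
```

Request:
move_arm:
  steps:
    - [0, 0, 0, 0, 0.003, 0, 0]
    - [0, 0, 0, 0, 0.002, 0, 0]
    - [0, 0, 0, 0, 0, 0, 0]

```text
clock: 22.75
eef_pos: [616.2, 270.8, 140.3]
tool_rot: [-3.141, 0.007, 1.565]
force: [-0.9, -13.1, 7.0]
width: 0.1
gripper_force: 6.5
```

Request:
move_arm:
  steps:
    - [0, 0, 0, 0, -0.012, 0, 0]
    - [0, 0, 0, 0, -0.01, 0, 0]
    - [0, 0, 0, 0, 0, 0.04, 0]
    - [0, 0, 0, 0, 0, 0.045, 0]
    - [0, 0, 0, -0.02, 0, 0.045, 0]

```text
clock: 23.25
eef_pos: [596.8, 255.5, 271.0]
tool_rot: [3.14, -0.005, 1.567]
force: [0.9, -1.1, 1.1]
width: 0.2
gripper_force: 0.0
```

Request:
move_arm:
  steps:
    - [0, 0, 0, -0.03, 0.02, 0.03, 0]
    - [0, 0, 0, -0.04, 0.02, 0.02, 0]
    - [0, 0, 0, -0.04, 0, 0, 0]
    - [0, 0, 0, 0, 0, 0, 0]
    - [0, 0, 0, 0, 0, 0, 0]

```text
clock: 23.75
eef_pos: [484.8, 296.2, 320.7]
tool_rot: [3.14, -0.004, 1.571]
force: [0.8, -0.1, -0.2]
width: -0.2
gripper_force: 0.0
```

```bash
python3 - <<'E'
from h import *
s=telemetry.read_state(); print(s["eef_pos"].round(1),s["force"].round(1),s["clock"])
out=[]
for c in("side","top"):
    im,d=eyes.get_image(c); out.append(im)
    for t in("tab_left","tab_right","roll","seat","bead_left","bead_right"): pin(c,t,k=1)
a=cv2.resize(out[0][130:390,200:380],(415,600)); b=cv2.resize(out[1][110:250,180:470],(385,186)); z=np.zeros((600,800,3),np.uint8); z[:,:415]=a; z[:186,415:]=b
z[200:585,415:]=cv2.resize(out[1][160:240,385:465],(385,385),interpolation=2)
cv2.imwrite("pics/d8.png",z)
E
```

```text
[484.8 296.2 320.7] [ 0.8 -0.1 -0.2] 23.75
side tab_left 0.85 [615. 288. 151.]
side tab_right 0.6 [615. -54. 150.]
side roll 0.59 [ 501. -376.   59.]
side seat 0.82 [ 501. -375.   62.]
side bead_left 0.66 [ 512. -319.   75.]
side bead_right 0.41 [ 484. -427.   77.]
top tab_left 0.69 [615. 290. 148.]
top tab_right 0.68 [618. -53. 154.]
top roll 0.76 [ 500. -378.   59.]
top seat 0.91 [ 503. -371.   61.]
top bead_left 0.37 [ 513. -327.   71.]
top bead_right 0.58 [ 489. -426.   71.]
```

View pics/d8.png

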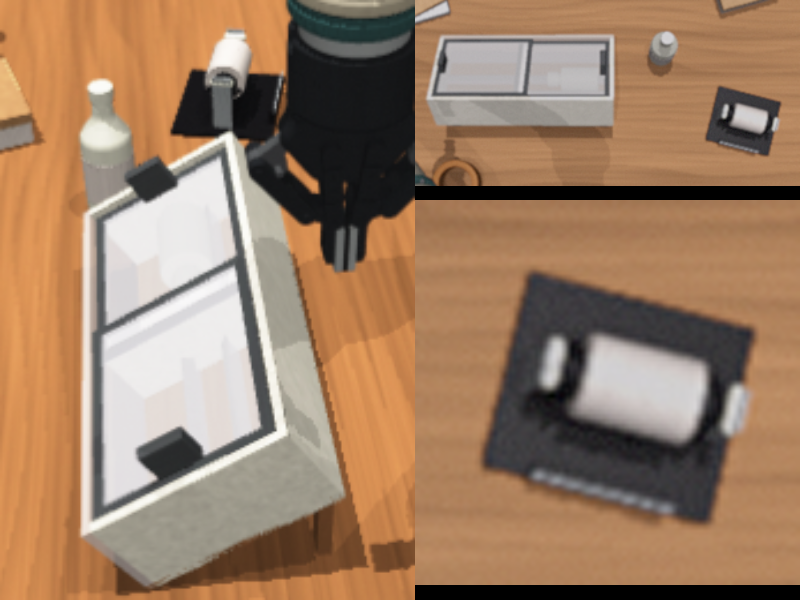

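Both doors are shut: the tabs are 342 mm apart, as they should be when closed. The roll sits centred in its saddles at (640,388) in the crop, with both arms upright. Handing in.

```bash
python3 -c "
from h import *
print(ctrl.finish_job())"
```

```text
the job is handed in; nothing more can be done
None
```

The roll is snapped home in the dispenser, both case doors are shut, the lotion, pump bottle and tape were left alone, and the job was handed in at about 24 s; the judge gave no verdict back.

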